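Post the scrapped circuit board through the sprung flaps of the e-waste box

TASK

Clear the scrapped circuit board, the tall one of the three in the slotted rack, into the black e-waste box: first slide the box's shutter fully open, then draw the tall board straight up out of its slot. Push it down through the pair of sprung flaps in the box's mouth until the fingers themselves are in and hold the flaps open, let it drop inside so that the flaps spring shut above it, then slide the shutter fully closed again. Leave the two short boards in their slots and do not disturb the spray can or the screwdriver.

Things in the scene. Friction and masses are not known exactly. Their poses are not given: they have to be found in the camera images.
- tall_mid (a point): Centre of the tall circuit board (loose, 110 g): a green plate 5 mm thick (its own x), 110 mm wide (y), 95 mm high (z), standing on a long edge in any one of the rack's three slots; top edge 107 mm above the bench. 3 mm high black chips on its -x face in the lower 55 mm; the upper 40 mm is bare, for gripping.
- short_a_mid (a point): Centre of a short board of the same make, 5 x 110 x 65 mm high, in another slot of the rack; stays there.
- short_b_mid (a point): Centre of the other short board, 5 x 110 x 65 mm high, in the remaining slot; stays there.
- rack: Fixed slotted rack, 150 mm (x) by 136 mm (y), origin at the centre of its underside on the bench. Slots at x = -45, 0, +45 mm; a board stands across it, thickness along x, lower edge 12 mm above the bench. Only a board's side edges are guided, in 8 mm wide grooves that end 62 mm above the bench; the middle is open. A board is clear once lifted straight up 52 mm or more.
- ebox: Fixed black e-waste box, 230 mm (x) by 170 mm (y) by 185 mm high, 4 mm walls, origin at the centre of its underside on the bench; empty, inner floor 5 mm up. In the -x half of its top is the mouth, 96 mm (x) by 140 mm (y), closed by two sprung flaps that meet along its middle and, above them, by the sliding shutter.
- mouth (a point): Centre of the mouth in the plane of the box's top, 185 mm above the bench, at x = -55 mm in the box's frame; axes as the box. A board goes in upright, its width along y, where the flaps meet (x = 0 here). The mouth's -x and +x edges are 48 mm from here, so open the fingers only a little (20 mm or so) in there.
- flap_a (a joint): Angle (rad) of one steel flap: 0 shut, level; 1.45 hanging down. 47 mm long, hinged 7 mm under the mouth's -x edge, its free edge swings down. The two flaps are too stiff for the board's weight: 4 N at the middle to start the pair, about 10 N later; they spring shut, and clamp a board let go half-way. Fingers 40 mm below the box's top beside the board hold them off it, and it drops when let go.
- flap_b (a joint): Angle (rad) of the other steel flap, the mirror image, hinged under the mouth's +x edge: 0 shut, level; 1.45 hanging down.
- shutter (a joint): Travel (m) of the aluminium sliding shutter on top of the box: 0 = closed, covering the mouth; 0.1 = fully open, pushed towards the box's +x, end stop. Stays where it is left, about 1.5 N of friction.
- fin (a point): Centre of the shutter's black grip fin, 10 mm (x) by 50 mm (y) by 20 mm high, upright on the shutter; this point is 199 mm above the bench, the fin's top 209 mm, the shutter's top face 189 mm. Moves with the shutter along the box's x; at x = -13 mm in the box's frame when closed, +87 mm when open.
- can_mid (a point): Centre of a standing green spray can, 52 mm across, 170 mm high, a bystander on the bench beyond the work.
- screwdriver: A screwdriver lying on the bench, 190 mm long, between the rack and the box; a bystander.

How it is judged:
By the outcome, as a careful person would: the job done as asked, in the order asked, and still so for the second after the job is handed in, with the robot touching nothing.
It also fails if it takes over 72 s, if anything falls off the work surface, if the arm or the gripper's body presses on something with over 40 N, if the wrist force passes 120 N, or if a joint passes its speed limit or range.

ROBOT

A 7-joint arm with a two-finger parallel gripper is mounted at the origin on the work surface. World frame = base frame: x ahead of the robot, y to its left, z up, the work surface at z = 0. Lengths are in m, angles in rad, forces in N, time in s.
With the tool pointing down it reaches from about 0.425 to 0.95 m from the base axis. Payload 4.7 kg.
Tool frame: the origin (TCP) lies between the finger pads; the fingertips stand 25 mm ahead of it and the grasp point (between the pads) lies 6 mm ahead of it; x points along the fingers, z is the direction in which the jaws open and shut, and the axes are right-handed (so a half turn about x gives the same grasp; the last joint's range is limited). The gripper opens to 85 mm and grips with 20 to 120 N. Pads are 22 mm wide; open, the fingers measure 114 mm over their backs; the gripper's body (76 mm by 85 mm) begins 54 mm behind the grasp point. The pads swing forward as they close: fully open they stand 13 mm farther back than shut.
Start: joints at [1.244, 0.469, -0.049, 1.532, 0.024, 1.141, -0.082], TCP at [0.198, -0.645, 0.256] pointing down, gripper open.
Joint ranges: [-2.59, 2.59], [-0.33, 1.99], [-1.39, 1.29], [0.1, 2.45], [-1.04, 4.18], [0.21, 1.99], [-2.66, 2.66]. Speed limits (rad/s): [2.57, 2.57, 3.14, 3.14, 3.14, 3.14, 3.14].

INTERFACE

Orientations are given as a 3x3 rotation matrix whose columns are the frame's x, y, z axes.
In Python, from rig import * gives the robot as it stands. Calls block until the motion is done:
- movep(position, orientation): joint-space move of the TCP to a pose.
- move_l(position, attitude=None, feed=0.15, until_force=None): straight line of the TCP; attitude=None keeps the orientation; feed is the mean speed in m/s. With until_force (N) it stops when the force on the tool has changed by that much, and returns True; else False.
- move_joints(angles): joint-space move.
- command_gripper(opening, newtons=None): finger opening in m; newtons is the grip in N (None keeps the last); returns when the fingers have stopped.
- sleep(seconds).
- inverse_kinematics(position, orientation): joint angles nearest the present ones, or None.
- sense(): the state.
- camera(name): name is "scene" or "top" or "wrist"; returns (picture, depth): 480x640x3 uint8, red, green, blue; 480x640 float32, m along the optical axis (not along the pixel's ray), 0 where there is no reading.
- camera_params(name): a dict with "K" (3x3 intrinsics, pixels), "position" and "rotation" of the camera in the world; the wrist camera has in their place "tool_from_camera" (4x4, takes a point from camera to tool coordinates, whose origin is the TCP and whose axes are the tool frame's). Camera axes: x right, y down, z forward; pixel columns grow to the right and rows downward; lengths in m; the calibration is good to about 2 mm. A picture is of the moment at which its call begins: read the wrist's pose just before it. camera_params takes no time and is no camera call.
A pose or a line that the arm cannot do raises Unreachable and nothing moves.
- finish_job(): hands the job in, once; it reports no verdict.
The state is a dict: "time_s": time; "joint_pos": joint angles; "qd": joint speeds; "joint_efforts": joint torques, N m; "position": TCP position; "tcp_rot": TCP orientation; "wrist_force": force on the tool from outside, world axes, zero at the start; "ft_torque": the same for the moment, N m; "finger_gap": finger opening in m.
Only numpy, scipy, OpenCV 4.12 (cv2) and the standard library are available. Lean on these libraries where they do the work, as an engineer would, in place of code of your own. Each camera call takes 0.05 s, during which the arm holds its last target. There are 200 camera calls.

## Working session

There is one attempt and no reset: what is moved stays moved. The work goes in short steps, each a Python script; the robot and the scene stay as the last script left them, time stands still between calls to the robot, and variables do not carry over. Pictures are saved under pics/ and viewed, about 8 in all and at most 12, crops included, and the job is handed in when it is done.

```bash
ls; mkdir -p pics
cat > h.py <<'E'
from rig import *
import numpy as np, cv2
def snap(n):
    im,d=camera(n); p=camera_params(n); return im,d,p
def pts(d,p):
    K=np.array(p["K"]);v,u=np.mgrid[:480,:640]
    c=np.stack([(u-K[0,2])/K[0,0]*d,(v-K[1,2])/K[1,1]*d,d],-1)
    return c@np.array(p["rotation"]).T+np.array(p["position"])
E
python3 - <<'E'
from h import *
s=sense();print(s["time_s"],s["position"],s["tcp_rot"])
for n in("top","scene"):
    im,d,p=snap(n);cv2.imwrite(f"pics/{n}0.png",im[...,::-1]);np.savez(f"{n}0.npz",im=im,d=d,P=pts(d,p));print(n,p)
E
```

```text
pics
0.0 [ 0.1978773  -0.64477933  0.25526436] [[-6.32633277e-04  9.55991839e-01  2.93392577e-01]
 [ 1.87243006e-03  2.93393254e-01 -9.55990007e-01]
 [-9.99998047e-01 -5.54340095e-05 -1.97563820e-03]]
top {'K': array([[529.90855476,   0.        , 321.13985092],
       [  0.        , 529.90855476, 237.06188576],
       [  0.        ,   0.        ,   1.        ]]), 'position': array([ 3.57073173e-01, -3.15497517e-04,  1.16310304e+00]), 'rotation': array([[ 0.02850801, -0.97719092,  0.21044047],
       [-0.9995885 , -0.02853891,  0.00289065],
       [ 0.00318102, -0.21043628, -0.9776024 ]])}
scene {'K': array([[499.0253877 ,   0.        , 321.27997178],
       [  0.        , 499.0253877 , 235.72619708],
       [  0.        ,   0.        ,   1.        ]]), 'position': array([0.86773336, 0.7648845 , 0.92496673]), 'rotation': array([[-0.93920105,  0.25131457, -0.23397087],
       [ 0.34286353,  0.64949035, -0.67868025],
       [-0.01860041, -0.71763729, -0.69616862]])}
```

View pics/top0.png

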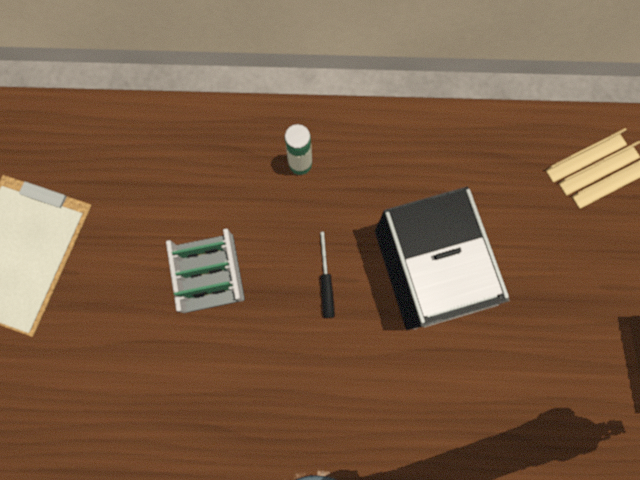

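View pics/scene0.png

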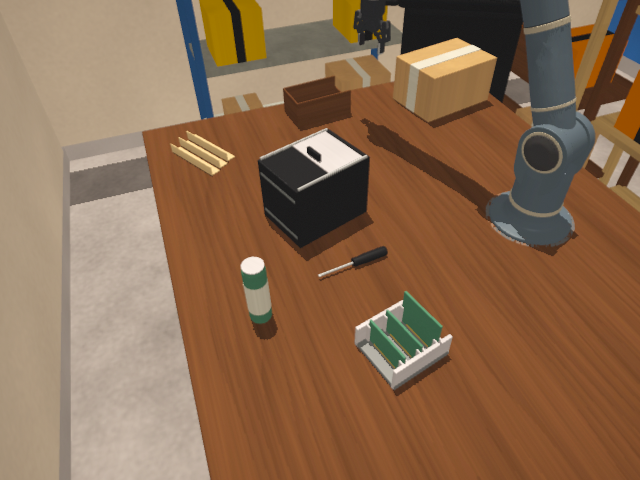

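The top view shows the box top around (440,258). The white shutter covers its near half, with the fin at (447,254). The rack is at (205,272) and its boards lie roughly along world y. The scene view shows that the tall board is in the slot nearest the robot, at (205,290) in the top view. The can is at (298,150) and the screwdriver at (326,275).

Run:
```python
from h import *
def rect(xy,l):
    r=cv2.minAreaRect((xy*1000).astype(np.float32));b=cv2.boxPoints(r)
    print(l,len(xy),np.round(r[0],1),np.round(r[1],1),round(r[2],2))
for n in("top","scene"):
    D=np.load(n+"0.npz");im=D["im"].astype(int);P=D["P"];x,y,z=P[...,0],P[...,1],P[...,2]
    ok=D["d"]>0
    print(n,"bench z",np.median(z[ok&(abs(z)<.03)]))
    bx=ok&(x>.1)&(x<.62)&(y<-.05)&(y>-.45)
    m=bx&(z>.178)&(z<.215); rect(P[m][:,:2],"boxtop"); print(np.percentile(z[m],[5,50,95]))
    w=m&(im.min(-1)>150)&(abs(z-.189)<.01); rect(P[w][:,:2],"white")
    f=bx&(z>.2)&(z<.225)&(im.max(-1)<70); print("fin z",np.median(z[f])if f.any() else 0); rect(P[f][:,:2],"fin") if f.any() else 0
    rk=ok&(x>.1)&(x<.62)&(y>.1)&(y<.45)
    g=rk&(im[...,1]-im[...,0]>25)&(z>.05)
    for a,b in((.09,.12),(.065,.085)):
        k,L=cv2.connectedComponents((g&(z>a)&(z<b)).astype(np.uint8))
        for i in range(1,k):
            mm=L==i
            if mm.sum()>25: rect(P[mm][:,:2],f"green z{a}"); print("  zmed",np.median(z[mm]),z[mm].max())
    r=rk&(z>.015)&(z<.14); rect(P[r][:,:2],"rack all")
```

```text
top bench z -0.0002053949633900043
boxtop 9591 [ 538. -232.] [224.3 170.7] 17.79
[0.1824684  0.18762161 0.19219276]
white 5439 [ 541.1 -231.9] [214.  169.1] 17.85
fin z 0.20944340414625529
fin 85 [ 539.  -229.5] [ 6.4 46.4] 18.35
green z0.09 204 [473.5 238.9] [  6.1 110.5] 13.44
  zmed 0.10500481134748973 0.11179466764958179
green z0.065 181 [561.1 260.5] [  6.5 107.6] 13.83
  zmed 0.0754350752413997 0.08037092516309574
green z0.065 173 [518.1 249. ] [  6.5 107.2] 13.58
  zmed 0.07544399680861669 0.080537784685768
green z0.065 32 [476.8 215.1] [ 0.9 45.2] 13.65
  zmed 0.07657892053756155 0.08459007384377926
rack all 2556 [517.9 248.8] [149.9 134.2] 13.61
scene bench z 0.0005665052564547968
boxtop 3290 [ 536.5 -231.1] [226.6 177.7] 17.54
[0.18282144 0.18768106 0.19268142]
white 1513 [ 539.7 -229.8] [213.9 171. ] 17.99
fin z 0.2071225684922135
fin 58 [ 542.5 -227.7] [ 7.  47.9] 17.94
green z0.09 311 [473.6 241.4] [  7.6 110.8] 13.15
  zmed 0.10228626411842279 0.11137007194094284
green z0.065 246 [474.7 242.1] [  5.1 110.3] 13.8
  zmed 0.0753804712332996 0.0849744137264189
green z0.065 242 [517.3 251.8] [  7.6 110.2] 13.25
  zmed 0.0751915711941506 0.08156648522888121
green z0.065 236 [561.1 262.9] [  8.  110.1] 14.06
  zmed 0.07533738659345235 0.08227957954045007
rack all 4248 [517.9 252.8] [152.2 134.9] 14.14
```

```bash
python3 - <<'E'
from h import *
a=np.deg2rad(17.8);R=np.array([[np.cos(a),-np.sin(a)],[np.sin(a),np.cos(a)]])
D=np.load("top0.npz");im=D["im"];P=D["P"]
q=(P[...,:2]-[.538,-.232])@R
for yy in(-.04,0,.04):
  print("row",yy)
  m=(abs(q[...,1]-yy)<.0012)&(abs(q[...,0])<.135)&(P[...,2]>-.1)
  o=np.argsort(q[m][:,0]);print([(round(float(A)*1000),round(float(Z)*1000),int(G)) for A,Z,G in zip(q[m][o,0],P[m][o,2],im[m][o].mean(-1))][::2])
print({k:np.round(v,3).tolist() for k,v in camera_params("wrist").items()})
E
python3 -c "
import cv2;a=cv2.imread('pics/top0.png')[180:335,365:520];cv2.imwrite('pics/crop.png',cv2.resize(a,(620,600),interpolation=cv2.INTER_CUBIC))"
```

```text
row -0.04
[(-133, 2, 73), (-129, -1, 70), (-124, 2, 77), (-120, -2, 77), (-113, 154, 107), (-109, 187, 83), (-107, 186, 76), (-103, 184, 78), (-100, 182, 70), (-98, 178, 133), (-95, 177, 224), (-90, 188, 231), (-88, 190, 233), (-84, 188, 233), (-80, 191, 232), (-76, 190, 237), (-73, 190, 232), (-71, 187, 233), (-69, 188, 232), (-67, 189, 232), (-59, 189, 233), (-56, 190, 234), (-53, 188, 232), (-51, 187, 233), (-49, 189, 233), (-48, 191, 232), (-46, 189, 235), (-44, 191, 234), (-36, 187, 234), (-32, 190, 233), (-28, 188, 234), (-24, 188, 232), (-22, 186, 236), (-20, 189, 234), (-16, 190, 234), (-13, 192, 235), (-9, 185, 232), (-6, 188, 233), (-3, 191, 232), (2, 187, 233), (5, 190, 232), (7, 190, 232), (10, 188, 233), (14, 189, 214), (16, 187, 137), (19, 184, 62), (21, 186, 61), (22, 186, 60), (26, 186, 61), (28, 188, 62), (30, 187, 62), (33, 183, 67), (37, 185, 66), (40, 188, 59), (43, 185, 63), (46, 187, 60), (48, 188, 63), (51, 186, 61), (53, 184, 65), (57, 185, 56), (61, 183, 61), (65, 184, 58), (69, 187, 54), (71, 186, 57), (75, 188, 64), (79, 187, 55), (84, 185, 57), (87, 188, 6
[... 2378 characters left out ...]
, 186, 174), (18, 182, 79), (21, 186, 63), (26, 185, 62), (29, 184, 69), (32, 185, 56), (35, 189, 62), (38, 184, 66), (43, 188, 59), (47, 186, 67), (49, 187, 59), (53, 182, 62), (54, 185, 60), (58, 184, 64), (62, 184, 58), (65, 186, 60), (68, 186, 57), (71, 186, 62), (73, 188, 57), (75, 188, 60), (78, 184, 61), (82, 186, 62), (84, 185, 63), (88, 185, 55), (90, 187, 62), (92, 185, 65), (96, 186, 59), (100, 181, 64), (102, 184, 52), (105, 182, 57), (108, 187, 58), (110, 186, 54), (117, 183, 76)]
{'K': [[401.244, 0.0, 322.196], [0.0, 401.244, 234.114], [0.0, 0.0, 1.0]], 'tool_from_camera': [[0.0, -0.316, 0.949, -0.118], [0.0, -0.949, -0.316, 0.083], [1.0, 0.0, -0.0, 0.0], [0.0, 0.0, 0.0, 1.0]]}
```

View pics/crop.png

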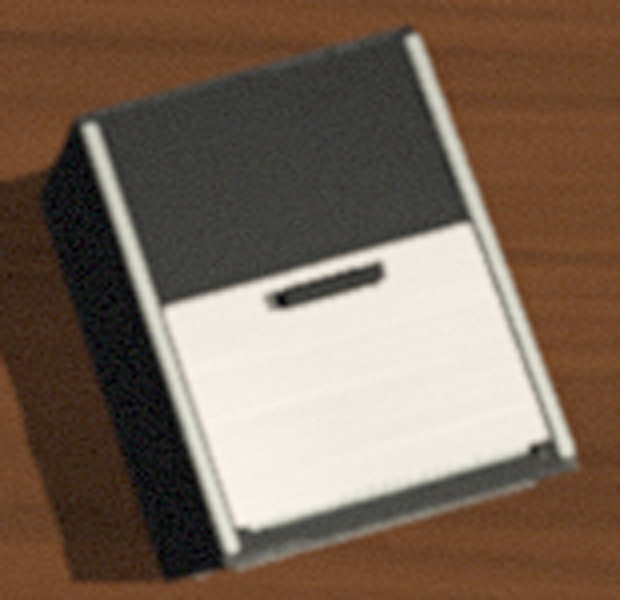

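The crop shows the plate covering box x from about −99 to +14, with the fin near 0. It should be at −13 when closed, so the shutter is probably about 12 mm ajar. I'll move over it and check from close up.

```bash
cat >> h.py <<'E'
def frame(deg,sg=1):
    a=np.deg2rad(deg);x=np.array([0,0,-1.]);z=sg*np.array([np.cos(a),np.sin(a),0]);return np.stack([x,np.cross(z,x),z],1)
AB=17.8;ax=np.array([np.cos(np.deg2rad(AB)),np.sin(np.deg2rad(AB)),0]);ay=np.array([-ax[1],ax[0],0])
C=np.array([.5394,-.2315,0])
def wrist():
    s=sense();im,d=camera("wrist");p=camera_params("wrist");T=np.array(p["tool_from_camera"]);R=np.array(s["tcp_rot"])
    q=dict(K=p["K"],rotation=R@T[:3,:3],position=R@T[:3,3]+np.array(s["position"]))
    return im,d,pts(d,q)
def bf(P): # world->box frame
    return np.stack([(P-C)@ax,(P-C)@ay,P[...,2]],-1)
def st(l=""):
    s=sense();print(l,round(s["time_s"],2),np.round(s["position"],4),"F",np.round(s["wrist_force"],1),"gap",round(s["finger_gap"],4));return s
E
python3 - <<'E'
from h import *
for sg in(1,-1):
    for n,p,deg in(("fin",C+[0,0,.33],AB),("board",[.474,.240,.1],13.6),("boardup",[.474,.240,.36],13.6),("mouth",C-.055*ax+[0,0,.165],AB),("mup",C-.055*ax+[0,0,.36],AB),("open",C+.09*ax+[0,0,.22],AB)):
        q=inverse_kinematics(np.array(p),frame(deg,sg));print(sg,n,None if q is None else np.round(q,2))
E
```

```text
1 fin [ 0.8   0.33 -0.6   1.63  0.19  1.25  0.47]
1 board [ 0.21  0.67 -1.02  1.98  0.73  0.92 -0.96]
1 boardup [ 0.46  0.46 -1.37  1.68  0.46  1.38 -0.75]
1 mouth [ 0.85  0.42 -0.58  1.91  0.29  0.89  0.44]
1 mup [ 0.88  0.23 -0.58  1.67  0.13  1.28  0.58]
1 open [ 0.69  0.55 -0.64  1.59  0.35  1.12  0.27]
-1 fin [ 0.37  0.27 -0.05  1.65  0.01  1.22 -2.51]
-1 board [ 0.29  0.77 -1.18  1.97  0.86  1.02  2.07]
-1 boardup [ 0.37  0.35 -1.17  1.68  0.33  1.33  2.52]
-1 mouth [ 0.36  0.36  0.05  1.94 -0.02  0.84 -2.41]
-1 mup [ 0.45  0.18 -0.06  1.69  0.01  1.26 -2.45]
-1 open [ 0.23  0.47  0.03  1.62 -0.01  1.05 -2.57]
```

Run:
```python
from h import *
command_gripper(.03,20)
movep(C+[0,0,.36],frame(AB));st()
im,d,P=wrist();cv2.imwrite("pics/w1.png",im[...,::-1]);b=bf(P);ok=d>0
f=ok&(b[...,2]>.2)&(b[...,2]<.22)&(im.max(-1)<90)&(abs(b[...,0])<.06)&(abs(b[...,1])<.05)
print("fin",f.sum(),np.median(b[f],0),np.percentile(b[f],[3,97],axis=0))
w=ok&(abs(b[...,2]-.189)<.006)&(im.min(-1)>150)&(abs(b[...,1])<.06);print("plate",np.percentile(b[w],[1,99],axis=0))
t=ok&(b[...,2]>.178)&(b[...,2]<.22);print("box",np.percentile(b[t],[.5,99.5],axis=0))
```

```text
2.65 [ 0.5387 -0.2334  0.3595] F [-0.6 -0.1  0.3] gap 0.0298
fin 756 [0.0010874  0.00681278 0.20927232] [[-0.00311571 -0.01918204  0.20711087]
 [ 0.00458193  0.02622122  0.21055   ]]
plate [[-0.09427119 -0.05886609  0.18781337]
 [ 0.0115177   0.05854839  0.19102411]]
box [[-0.11189132 -0.08091259  0.18077741]
 [ 0.1157878   0.08573251  0.20947154]]
```

View pics/w1.png

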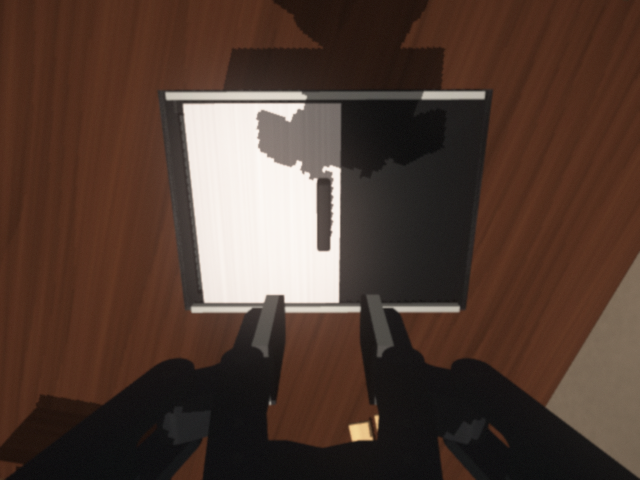

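The wrist view shows the fin at (324,214). A slit lies uncovered at the mouth's −x edge, around (180,200), which confirms the shutter is about 12 mm ajar. Now I'll open it.

```bash
sed -i 's/^C=.*/C=np.array([.5394,-.2315,0])+.001*ax+.0015*ay/' h.py
python3 - <<'E'
from h import *
R=frame(AB)
p=C+.0005*ax+.002*ay
movep(p+[0,0,.25],R);st()
print(move_l(p+[0,0,.221],R,feed=.06,until_force=6));st("down")
command_gripper(.008,20);s=st("grip");print("box x",bf(np.array(s["position"])))
print(move_l(p+.085*ax+[0,0,.221],R,feed=.06,until_force=15));s=st("mid");print(bf(np.array(s["position"])))
print(move_l(p+.100*ax+[0,0,.221],R,feed=.03,until_force=12));s=st("end");print(bf(np.array(s["position"])))
E
```

```text
3.22 [ 0.5403 -0.2283  0.2507] F [1.2 0.2 0.2] gap 0.03
False
down 3.85 [ 0.5398 -0.2277  0.2209] F [-0.4  0.3 -0.2] gap 0.0301
grip 4.16 [ 0.5398 -0.2278  0.2214] F [-1.8  0.3  1.7] gap 0.009
box x [0.00049718 0.00189785 0.22137876]
False
mid 5.72 [ 0.6218 -0.2015  0.2214] F [-2.3 -0.9  5.7] gap 0.009
[0.08662021 0.00185473 0.22138509]
True
end 6.0 [ 0.622  -0.2015  0.2214] F [-1.5  0.7  4.7] gap 0.0092
[0.08677562 0.00183037 0.22138593]
```

Run:
```python
from h import *
R=frame(AB);s=sense();p=np.array(s["position"])
print(move_l(p+.006*ax,R,feed=.01,until_force=15));s=st("push");print(bf(np.array(s["position"])))
command_gripper(.03);s=st("rel")
p=np.array(s["position"]);move_l([p[0],p[1],.27],R)
movep(C-.02*ax+[0,0,.36],R);st()
im,d,P=wrist();cv2.imwrite("pics/w2.png",im[...,::-1]);b=bf(P);ok=d>0
f=ok&(b[...,2]>.2)&(b[...,2]<.22)&(im.max(-1)<90)&(abs(b[...,0])<.12)&(abs(b[...,1])<.05)
print("fin",f.sum(),np.median(b[f],0),np.percentile(b[f],[3,97],axis=0))
```

```text
True
push 6.57 [ 0.6221 -0.2015  0.2214] F [-1.5  0.3  3.7] gap 0.0097
[0.08689907 0.00181903 0.22140325]
rel 6.9 [ 0.6213 -0.2016  0.2207] F [-0.5  0.2 -0.1] gap 0.0304
 7.99 [ 0.5209 -0.2355  0.3588] F [ 0.2 -0.   0.7] gap 0.0299
fin 1209 [0.08580193 0.00251298 0.20891128] [[ 0.08266045 -0.02141417  0.2009313 ]
 [ 0.09187479  0.02404361  0.21052189]]
```

View pics/w2.png

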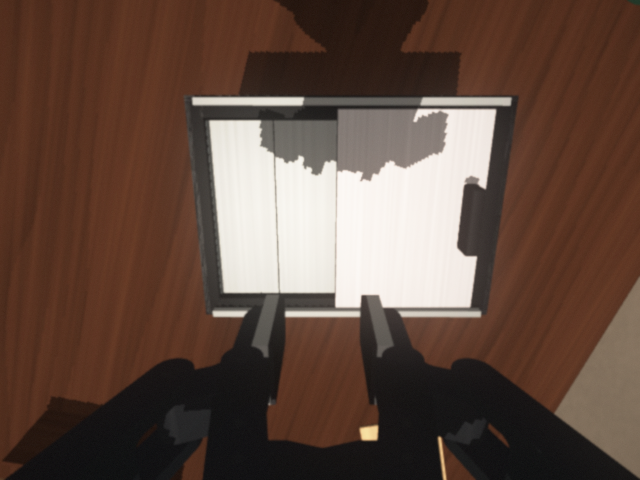

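The shutter is fully open: fin at (473,218), near +86 mm in box x. The flap seam runs from (275,122) to (279,292). I'll cast the seam from its depth, then take a close look at the rack and grip.

Run:
```python
from h import *
R=frame(AB)
im,d,P=wrist();b=bf(P);g=im.mean(-1)
xs=[]
for v in range(185,280,5):
    u=260+int(np.argmin(g[v,260:300]));xs.append([u,*np.round(b[v,u]*1000,1)])
print(np.median(xs,0),xs[0],xs[-1])
# mouth sides in y: flaps extents
fl=(d>0)&(abs(b[...,2]-.178)<.005)&(g>120)&(b[...,0]<-.01)&(b[...,0]>-.1);print("flap",np.percentile(b[fl],[1,99],axis=0))
RR=frame(13.6)
command_gripper(.03,20)
movep(np.array([.474,.240,.30]),RR);st()
im,d,P=wrist();cv2.imwrite("pics/w3.png",im[...,::-1])
m=(d>0)&(im[...,1].astype(int)-im[...,0]>20)&(abs(P[...,2]-.105)<.006)&(abs(P[...,0]-.474)<.03)&(abs(P[...,1]-.24)<.09)
print(m.sum(),cv2.minAreaRect((P[m][:,:2]*1000).astype(np.float32)),P[m].mean(0))
```

```text
[276.  -54.7 -21.8 177.9] [274, np.float64(-54.7), np.float64(21.7), np.float64(178.6)] [278, np.float64(-61.9), np.float64(-80.9), np.float64(114.2)]
flap [[-0.09930491 -0.06640659  0.17822713]
 [-0.0110997   0.06599984  0.18151516]]
 10.07 [0.4748 0.2389 0.2999] F [-0.4 -0.7  0.6] gap 0.0302
778 ((474.1245422363281, 241.78640747070312), (4.201537609100342, 109.81476593017578), 13.321333885192871) [0.47340157 0.24440498 0.10738472]
```

View pics/w3.png

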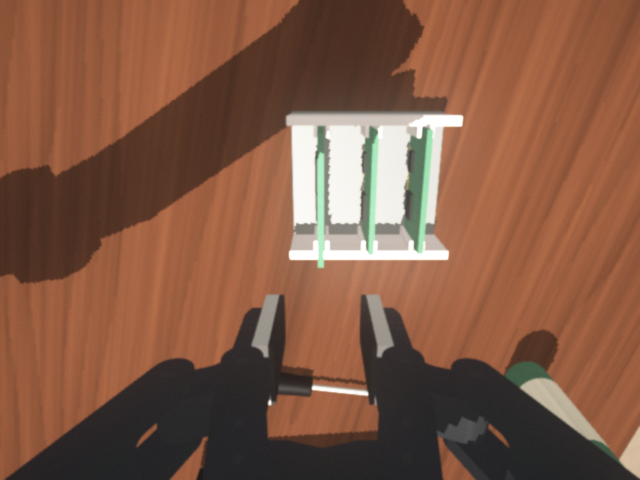

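Close view: the tall board is the leftmost, at (320,200), measured at (474,241) mm with yaw 13.5°. That agrees with the overhead views. The seam is at −54.7 mm, where −55 was expected. Next I'll grip the board and lift.

Run:
```python
from h import *
R=frame(13.5);p=np.array([.474,.241,0])
move_l(p+[0,0,.16],R);st()
print(move_l(p+[0,0,.101],R,feed=.06,until_force=6));st("down")
command_gripper(.002,60);st("grip")
print(move_l(p+[0,0,.17],R,feed=.05,until_force=25));st("up")
move_l(p+[0,0,.36],R,feed=.2);sleep(.3);st("high")
im,d=camera("scene");P=pts(d,camera_params("scene"));cv2.imwrite("pics/s1.png",im[...,::-1])
im,d,P=wrist();cv2.imwrite("pics/w4.png",im[...,::-1])
```

```text
11.2 [0.4745 0.2415 0.1609] F [0.4 0.2 0.2] gap 0.0302
False
down 12.33 [0.4742 0.2412 0.1013] F [-0.5 -0.4  0.1] gap 0.0299
grip 12.68 [0.474  0.2411 0.1014] F [-1.6 -0.8  3.8] gap 0.0039
False
up 14.21 [0.4739 0.2409 0.1697] F [-0.7 -0.1 -0.6] gap 0.0041
high 15.61 [0.4738 0.2409 0.3594] F [ 0.6 -0.3 -2.3] gap 0.0038
```

View pics/s1.png

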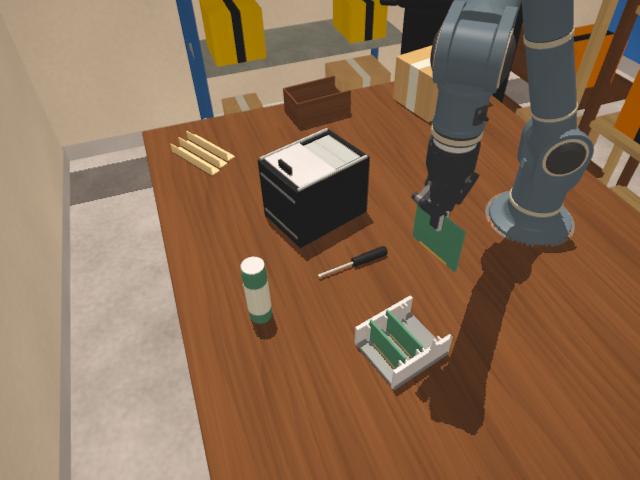

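The scene view shows the board held upright and level at (438,238), with both short boards still in the rack and the can and screwdriver untouched. Next is the mouth.

Run:
```python
from h import *
R=frame(AB);m=C-.055*ax
move_l(m+[0,0,.36],R,feed=.2);sleep(.3);s=st("over");print(bf(np.array(s["position"])))
print(move_l(m+[0,0,.285],R,feed=.1,until_force=8));st("above")
print(move_l(m+[0,0,.164],R,feed=.05,until_force=45));sleep(.3);s=st("in");print(bf(np.array(s["position"])))
im,d,P=wrist();cv2.imwrite("pics/w5.png",im[...,::-1])
```

```text
over 18.6 [ 0.4875 -0.2464  0.36  ] F [ 0.2 -0.1 -0.6] gap 0.0039
[-5.49371290e-02  1.42561575e-04  3.60037578e-01]
False
above 19.5 [ 0.488  -0.2466  0.2856] F [-0.7 -0.9 -0.7] gap 0.0042
False
in 22.37 [ 0.4889 -0.2464  0.1646] F [ 2.  -0.5  4.7] gap 0.0039
[-0.05365439 -0.00028707  0.16458725]
```

View pics/w5.png

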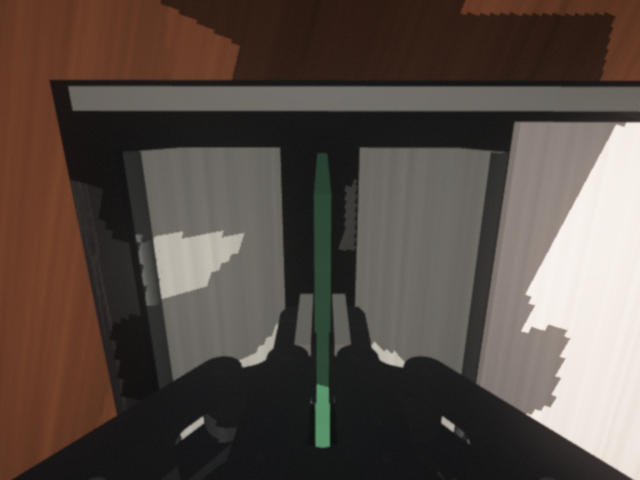

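The board is between the flaps at (322,250). The fingers hold both flaps off it, with gaps on each side (left flap edge at 283, right at 358). I'll release it.

Run:
```python
from h import *
R=frame(AB);m=C-.055*ax
command_gripper(.02,20);sleep(.5);s=st("rel");p=np.array(s["position"])
im,d,P=wrist();cv2.imwrite("pics/w6.png",im[...,::-1])
b=bf(P);g=(d>0)&(im[...,1].astype(int)-im[...,0]>15);print("green",g.sum(),np.percentile(b[g],[2,98],axis=0) if g.sum() else 0)
```

```text
rel 23.22 [ 0.4872 -0.2466  0.1638] F [ 0.4  0.8 -1.2] gap 0.0196
green 2550 [[-0.05288721 -0.07455197  0.00577274]
 [-0.04390844  0.05514656  0.1015645 ]]
```

View pics/w6.png

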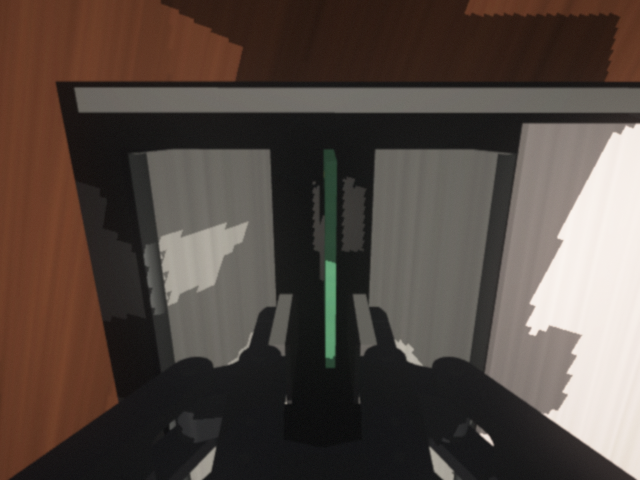

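The board now stands on the box floor, seen at (330,260), with its top at 0.10 m. I'll withdraw straight up, check the flaps and close the shutter.

Run:
```python
from h import *
R=frame(AB);p=np.array(sense()["position"])
move_l([p[0],p[1],.30],R,feed=.1);st("out")
f=C+.0868*ax+.002*ay
move_l(C-.02*ax+[0,0,.36],R,feed=.2)
im,d,P=wrist();b=bf(P)
fl=(d>0)&(b[...,0]<-.015)&(b[...,0]>-.095)&(abs(b[...,1])<.03)
print("flap z",np.percentile(b[fl][:,2],[2,50,98]))
command_gripper(.03,20)
move_l(f+[0,0,.25],R,feed=.2);print(move_l(f+[0,0,.221],R,feed=.06,until_force=6))
command_gripper(.008,20);s=st("grip");print(bf(np.array(s["position"])))
print(move_l(f-.095*ax+[0,0,.221],R,feed=.06,until_force=15));s=st("mid");print(bf(np.array(s["position"])))
for i in range(2):
    print(move_l(f-.108*ax+[0,0,.221],R,feed=.02,until_force=15));s=st("end");print(bf(np.array(s["position"])))
```

```text
out 24.77 [ 0.4869 -0.2466  0.2993] F [ 0.3 -0.4  0.3] gap 0.0201
flap z [0.17897663 0.39294137 0.42048143]
False
grip 27.44 [ 0.6218 -0.2014  0.2215] F [-1.4 -0.5  2.1] gap 0.009
[0.08664364 0.00200207 0.22148367]
False
mid 29.18 [ 0.5306 -0.2306  0.2214] F [0.2 1.7 6.1] gap 0.0098
[-0.00906773  0.00203456  0.22139065]
True
end 29.64 [ 0.5263 -0.232   0.2214] F [1.  0.6 1.1] gap 0.0093
[-0.01363228  0.00206387  0.22144209]
True
end 29.99 [ 0.5262 -0.232   0.2215] F [ 1.8 -0.1  0.9] gap 0.0095
[-0.01372236  0.0021088   0.22145324]
```

Run:
```python
from h import *
R=frame(AB);command_gripper(.03);s=st("rel");p=np.array(s["position"])
move_l([p[0],p[1],.27],R);movep(C+.02*ax+[0,0,.38],R);sleep(.3)
im,d,P=wrist();b=bf(P);cv2.imwrite("pics/w7.png",im[...,::-1])
f=(d>0)&(b[...,2]>.2)&(b[...,2]<.22)&(im.max(-1)<90)&(abs(b[...,0])<.12)&(abs(b[...,1])<.05)
print("fin",np.percentile(b[f],[3,50,97],axis=0)[:,0])
im2,_=camera("scene");cv2.imwrite("pics/fin.png",np.hstack([cv2.resize(im,(400,300)),cv2.resize(im2,(400,300))])[...,::-1]);st()
```

```text
rel 30.32 [ 0.5264 -0.2318  0.2213] F [-0.2 -0.3 -0.4] gap 0.0302
fin [-0.01397096 -0.00829742 -0.00694604]
 31.73 [ 0.5586 -0.2238  0.3793] F [0.2 0.3 0.9] gap 0.0302
```

View pics/fin.png

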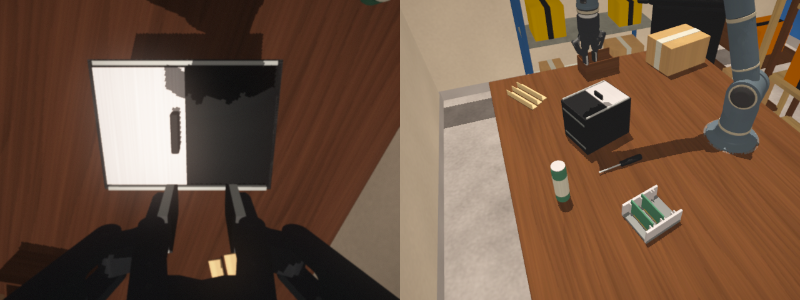

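The fin reading is skewed by its side face, so I'll look again from straight above it.

Run:
```python
from h import *
R=frame(AB);movep(C-.013*ax+[0,0,.36],R);sleep(.4)
im,d,P=wrist();b=bf(P);cv2.imwrite("pics/w8.png",im[60:330,130:530,::-1].repeat(2,0).repeat(2,1)[:540])
f=(d>0)&(b[...,2]>.206)&(b[...,2]<.214)&(abs(b[...,0])<.12)&(abs(b[...,1])<.05)
print("fin",np.percentile(b[f],[2,50,98],axis=0)[:,0])
w=(d>0)&(abs(b[...,2]-.189)<.006)&(im.min(-1)>150)&(abs(b[...,1])<.06);print("plate",np.percentile(b[w],[1,99],axis=0)[:,0])
```

```text
fin [-0.01687871 -0.01191351 -0.00761734]
plate [-0.10754616 -0.00116528]
```

View pics/w8.png

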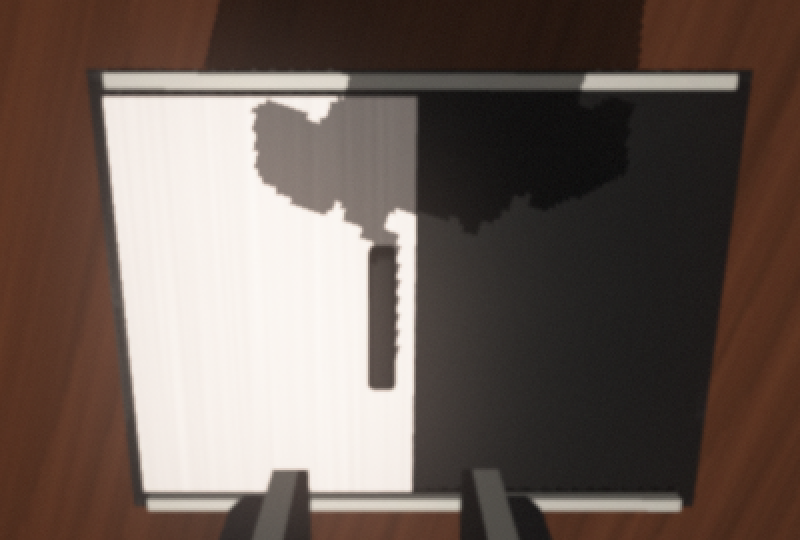

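The plate now reaches the box's −x edge with no slit. The camera puts the fin at −12.2 mm, and the gripper pressed it onto the stop 100.6 mm from the open stop. I'm handing the job in.

```bash
python3 -c "
from h import *
st();print(finish_job())"
```

```text
32.46 [ 0.5279 -0.2334  0.3602] F [-0.1  1.1  0.1] gap 0.0301
the job is handed in; nothing more can be done
None
```

The tall board is in the e-waste box with the shutter closed over it, and the job is handed in at 32.5 s of the 72 s allowed. No verdict was reported.

1. **Shutter open:** it started about 12 mm ajar. I gripped the fin and slid it to the open stop, pressing twice.
2. **Board out and in:** I drew the board straight up out of its slot. I then pushed it through the flaps until the fingertips were about 45 mm below the box top, and let it drop.
3. **Shutter closed:** after withdrawing straight up, I slid the shutter to its closed stop, again pressing twice.

**Last checks**
- **Board:** after release the wrist camera saw it standing on the box floor, with its top at 0.10 m, below the flaps.
- **Flaps:** I did not view a picture of them shut. The lowest depth reading over the mouth was 0.179 m, which fits shut flaps at 0.178 m, but most readings there were of the gripper itself.
- **Shutter:** the gripped travel was 100.6 mm stop to stop, and the last picture shows no slit at the mouth. The last camera reading put the fin at −12.2 mm and the gripper put it at −13.7 mm; nominal is −13 mm. An earlier, oblique look read −8 mm because of the fin's side face, so I repeated it from straight above.
- **Rest of the scene:** the two short boards, the can and the screwdriver look undisturbed in the last scene picture.

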